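Close up and fill the larder crate

TASK

Make room in the wooden crate and pack it full: without lifting them, push the honey jar and the tea tin along the crate until they stand close together against its left-hand end. Next put the food tin into the crate snugly up to them and let go of it, then fit the slender spice jar into the gap that is left at the right-hand end (take the tin and the spice jar that stand close by, one on each side of the crate, not those in the crowd at the back on the far right). All four must finish upright on the crate's floor in one tight row, and the other things on the worktop must stay where they are.

Things in the scene. Friction and masses are not known exactly. Their poses are not given: they have to be found in the camera images.
- crate_floor (a point): middle of the inner floor (6 mm above the worktop) of a shallow open crate of pale wood that is fixed to the worktop. Its own y runs along its length towards its left-hand end as the robot sees it, its x across it away from the robot. Inside 246 mm long (y) and 80 mm wide (x); walls 8 mm thick, their tops 30 mm above the worktop (24 mm above this floor). Small steel label plate on each end
- honey_jar_mid (a point): stout glass honey jar with a round metal lid, its body nearly round but touching like a square with bevelled corners, 68 mm across the flats (its x and y; y about along the crate), 80 mm across the corners, 110 mm high, 0.45 kg; stands in the crate (pushed low down, just above the crate walls, it slides; pushed high up it tips); z upward while it stands; origin at its centre, half-way up
- tea_tin_mid (a point): green square tea tin, 60 mm (its x) by 66 mm (its y), 92 mm high, lid fixed; stands in the crate, its y about along the crate; z upward while it stands; origin at its centre, half-way up
- food_tin_mid (a point): round food tin (preserved vegetables or fish), 57 mm wide, 72 mm high, 0.18 kg; stands on the worktop close to the left or right of the crate (not the one in the crowd at the back on the far right); z upward while it stands; origin at its centre, half-way up
- spice_jar_mid (a point): slender round spice jar with a dark cap, 41 mm wide, 105 mm high, 0.11 kg; stands on the worktop on the other side of the crate (not one of those in the crowd at the back on the far right); z upward while it stands; origin at its centre, half-way up
- timer_mid (a point): bystander, not to be disturbed: round white kitchen timer, 63 mm wide, 48 mm high; behind and to the right of the crate; origin half-way up
- salt_shaker_mid (a point): bystander, not to be disturbed: round salt shaker, 44 mm wide, 90 mm high; behind and to the left of the crate; origin half-way up
- mug_mid (a point): bystander, not to be disturbed: white mug with a handle, 82 x 114 mm, 91 mm high; behind the crate; origin half-way up
- soap_bottle_mid (a point): bystander, not to be disturbed: hand soap bottle with a pump, 56 x 72 mm, 182 mm high; behind the crate; origin half-way up
Not all that is in view belongs to the job. Leave any orange or purple look-alike of the part that bears honey_jar_mid alone.

How it is judged:
By the outcome, as a careful person would: the job done as asked, in the order asked, and still so for the second after the job is handed in, with the robot touching nothing.
It also fails if it takes over 72 s, if anything falls off the work surface, if the arm or the gripper's body presses on something with over 40 N, if the wrist force passes 120 N, or if a joint passes its speed limit or range.

ROBOT

A 6-joint arm with a two-finger parallel gripper is mounted at the origin on a cart in front of the work surface, level with it; the furniture and walls round the work are solid. World frame = base frame: x ahead of the robot, y to its left, z up, the work surface at z = 0. Lengths are in m, angles in rad, forces in N, time in s.
With the tool pointing down it reaches from about 0.325 to 0.9 m from the base axis. Payload 6.1 kg.
Tool frame: the origin (TCP) lies between the finger pads; the fingertips stand 17 mm ahead of it and the grasp point (between the pads) lies 2 mm behind it (arm.tip_extent is the distance from the TCP to the fingertips, in m); z points along the fingers, y is the line along which they close (so a half turn about z gives the same grasp; the last joint's range is limited). The gripper opens to 87 mm and grips with 3 to 60 N. Pads are 19 mm wide; open, the fingers measure 117 mm over their backs; the gripper's body (75 mm by 190 mm) begins 51 mm behind the grasp point.
Start: joints at [-1.354, 0.22, 1.526, -0, 1.395, -0.126], TCP at [0.21, -0.589, 0.24] pointing down, gripper open.
Joint ranges: [-2.98, 2.98], [-0.91, 2.08], [0.09, 2.57], [-1.24, 4.39], [0.2, 2.65], [-2.68, 2.68]. Speed limits (rad/s): [2.57, 2.57, 3.01, 3.14, 3.14, 3.14].

INTERFACE

Orientations are given as a rotation vector (axis times angle).
In Python, from cell import arm gives the robot as it stands.
- The arm moves only by the tool carry_out, never from a script. Its argument "moves" is a list of rows, each an object of numbers: "x", "y", "z": the shift along the world's x, y, z normalised to -1 to 1, where 1 is 0.3 m; "wx", "wy", "wz": the turn, a rotation vector about the world's x, y, z normalised to -1 to 1, where 1 is 180 degrees; "grip": the opening, from 0 (shut) to 1 (fully open). In form: [{"x": .., "y": .., "z": .., "wx": .., "wy": .., "wz": .., "grip": ..}, ...]. A call has exactly 5 rows; each row is the pose to reach, as a shift and turn from the pose commanded when the call began, turning the shorter way round; what a row does not reach only later rows make up. A row lasts 1/10 s, in which the tool goes at most 50 mm and 8.59 degrees, less where a joint would pass 70% of its speed; a pose out of reach is approached as far as the arm can. A call with a number of a shift or a turn outside -1 to 1 is refused whole. A call with a gripper value outside its range is refused whole. The fingers move at their own pace and stop on an object; "force" is the grip in N (left out, the last holds). Time passes only in rows, so rows that repeat a pose let the fingers close, or fill a call up. It gives the time, the measured TCP pose, the force, the opening and the grip force at its end, in the units of the state.
- arm.get_state(): the state, without advancing time (a new reading comes with each control period).
- arm.read_camera(name): name is "scene" or "side" or "wrist"; returns the picture (400x640x3 uint8, red, green, blue); there is no depth.
- arm.camera_model(name): a dict with "fx", "fy", "cx", "cy" (pixels), "R" (3x3) and "t" (3): a world point X has camera coordinates R X + t; the wrist camera has in their place "tool_from_camera" (4x4, takes a point from camera to tool coordinates, whose origin is the TCP and whose axes are the flange's). Camera axes: x right, y down, z forward; pixel columns grow to the right and rows downward; lengths in m; the calibration is good to about 2 mm. A picture is of the moment at which its call begins: read the wrist's pose just before it. camera_model takes no time and is no camera call.
- arm.close_job(): hands the job in; it is judged then, once.
Trained networks look in the newest picture that a camera, given by its name, has taken for a name from the list of things; names that differ only in an ending like _2 or _b are one class to them, and where a whole thing is asked for, a point or a joint stands for the part that bears it (a point fixed in the world has none). Each returns a list of dicts, best first, with "confidence" (0 to 1); they miss things now and then, are a little off and sometimes report something else, mostly with a low value. They report only what shows in the picture. A call takes as long as a camera call. They do not tell look-alikes from the thing itself.
- arm.search_frame(camera, name): "at" ([x, y, z] in m, in world coordinates, good to about 4 mm: the middle of the surface that is visible of it).
- arm.outline_of(camera, name): "pixels" (400x640 bool, what is visible of it).
- arm.mark_of(camera, name): "at" ([x, y, z] in m, in world coordinates, good to about 4 mm: a listed point, or the origin of a listed thing).
The state is a dict: "clock": time; "joint_pos": joint angles; "dq": joint speeds; "joint_efforts": joint torques, N m; "ee_pos": TCP position; "orientation": TCP orientation; "wrist_force": force on the tool from outside, world axes, zero at the start; "torque": the same for the moment, N m; "opening": finger opening in m; "grasp_force": force on a finger pad.
Only numpy, scipy, OpenCV 4.12 (cv2) and the standard library are available. Lean on these libraries where they do the work, as an engineer would, in place of code of your own. Each camera call takes 0.05 s, during which the arm holds its last target. There are 200 camera calls.

## Working session

There is one attempt and no reset: what is moved stays moved. The work goes in short steps, Python scripts to look and compute and a tool call to move; the robot and the scene stay as the last step left them, time stands still between calls to the robot, and variables do not carry over. Pictures are saved under pics/ and viewed, at most 10 in all, crops included, and the job is handed in when it is done.

Besides the shell and the picture viewer there is one more tool, called after "Call:" as name(argument=value, ...), one argument or row to a line, values as JSON. carry_out: Moves the arm, as the interface text tells. Its arguments: {"type":"object","properties":{"moves":{"type":"array"},"force":{"type":"number"}},"required":["moves"]}

```bash
mkdir -p pics; cat > h.py <<'E'
import numpy as np, cv2
from cell import arm
def snap(c,f):
    im=arm.read_camera(c); cv2.imwrite('pics/'+f,im[:,:,::-1]); return im
def proj(c,X):
    m=arm.camera_model(c); p=np.array(m['R'])@np.array(X)+np.array(m['t'])
    return np.array([m['fx']*p[0]/p[2]+m['cx'],m['fy']*p[1]/p[2]+m['cy']])
E
python3 - <<'E'
from h import *
np.set_printoptions(precision=3,suppress=True)
ims=[snap(c,c+'0.png') for c in('scene','side')]
cv2.imwrite('pics/both0.png',cv2.resize(np.vstack(ims),(480,600))[:,:,::-1])
for n in ['crate_floor','honey_jar_mid','tea_tin_mid','food_tin_mid','spice_jar_mid','timer_mid','salt_shaker_mid','mug_mid','soap_bottle_mid']:
    for c in('scene','side'):
        for d in arm.mark_of(c,n)[:4]:
            print(n,c,np.array(d['at']),round(d['confidence'],2),proj(c,d['at']).round())
s=arm.get_state();print(s['clock'],s['ee_pos'],s['orientation'],s['opening'])
for c in('scene','side'):
    m=arm.camera_model(c);R=np.array(m['R']);print(c,-R.T@np.array(m['t']))
E
```

```text
crate_floor scene [0.694 0.111 0.043] 0.59 [310. 173.]
crate_floor side [0.486 0.015 0.004] 0.75 [336. 219.]
crate_floor side [ 0.634 -0.19   0.023] 0.43 [369. 171.]
honey_jar_mid scene [0.331 0.355 0.052] 0.91 [217. 247.]
honey_jar_mid scene [0.474 0.409 0.059] 0.75 [211. 210.]
honey_jar_mid side [0.325 0.356 0.053] 0.88 [246. 283.]
honey_jar_mid side [0.476 0.409 0.057] 0.71 [206. 249.]
honey_jar_mid side [ 0.501 -0.03   0.065] 0.65 [348. 196.]
tea_tin_mid side [0.481 0.065 0.048] 0.9 [322. 213.]
food_tin_mid scene [ 0.426 -0.319  0.037] 0.93 [436. 242.]
food_tin_mid side [ 0.427 -0.314  0.036] 0.65 [439. 192.]
spice_jar_mid scene [0.485 0.303 0.05 ] 0.79 [245. 211.]
spice_jar_mid side [0.479 0.306 0.053] 0.78 [243. 238.]
timer_mid side [ 0.639 -0.187  0.026] 0.78 [367. 170.]
salt_shaker_mid scene [0.63  0.275 0.047] 0.72 [261. 181.]
salt_shaker_mid side [ 0.501 -0.033  0.063] 0.69 [349. 196.]
salt_shaker_mid side [0.632 0.272 0.046] 0.62 [236. 204.]
salt_shaker_mid side [ 0.638 -0.19   0.024] 0.31 [368. 170.]
mug_mid scene [0.696 0.111 0.043] 0.75 [309. 173.]
mug_mid side [0.695 0.11  0.044] 0.97 [278. 180.]
soap_bottle_mid side [ 0.727 -0.149  0.09 ] 0.77 [345. 143.]
1.0 [ 0.21  -0.589  0.24 ] [-3.096 -0.536  0.   ] 0.0868101030533165
scene [-0.463 -0.027  1.149]
side [-0.448  0.565  0.921]
```

View pics/scene0.png

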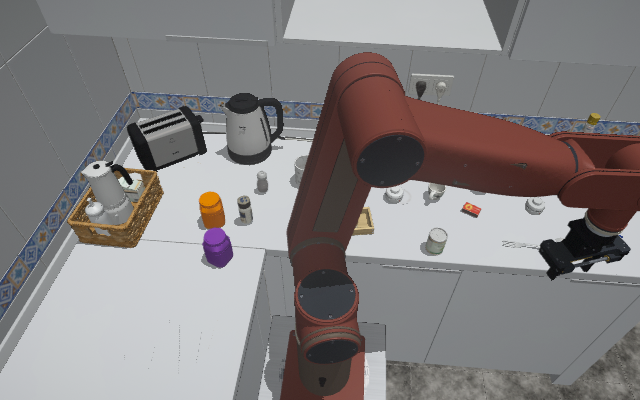

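View pics/side0.png

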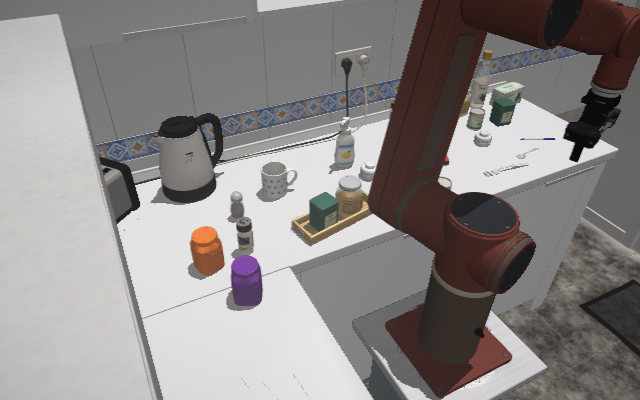

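The scene view shows the food tin near (436,242), the only near one on the right. The spice jar is at (245,211), with the orange (211,210) and purple (217,247) jars beside it. The arm hides the crate there. The side view shows the crate at about (335,218), with the tea tin (322,213) to the left of the glass honey jar (348,196). The other food tins and green tins sit in the far-right crowd around (475–505,110), so I'll leave those alone. Next I'll move over the crate and look with the wrist camera.

Call:
carry_out(
  moves=[
    {"x": 0.08,"y": 0.147,"z": 0.02,"wz": 0.04,"grip": 1},
    {"x": 0.16,"y": 0.293,"z": 0.04,"wz": 0.08,"grip": 1},
    {"x": 0.24,"y": 0.44,"z": 0.06,"wz": 0.12,"grip": 1},
    {"x": 0.32,"y": 0.587,"z": 0.08,"wz": 0.16,"grip": 1},
    {"x": 0.4,"y": 0.733,"z": 0.1,"wz": 0.195,"grip": 1},
  ],
)

```text
schema error: expected keys x, y, z, wx, wy, wz, grip
```

```bash
python3 - <<'E'
from h import *
np.set_printoptions(precision=3,suppress=True)
s=arm.get_state();print(s['clock'],s['ee_pos'],s['orientation'],s['joint_pos'],s['wrist_force'])
m=arm.camera_model('wrist');print(m)
E
```

```text
1.0 [ 0.21  -0.589  0.24 ] [-3.096 -0.536  0.   ] [-1.354  0.22   1.527 -0.     1.395 -0.126] [-0.825 -0.287 -0.31 ]
{'fx': 293.74556808871904, 'fy': 293.74556808871904, 'cx': 320.66948961344997, 'cy': 200.13823156053698, 'tool_from_camera': array([[ 0.001, -0.963, -0.269,  0.073],
       [ 1.   ,  0.002, -0.001,  0.   ],
       [ 0.001, -0.269,  0.963, -0.145],
       [ 0.   ,  0.   ,  0.   ,  1.   ]])}
```

Call:
carry_out(
  moves=[
    {"x": 0.08,"y": 0.147,"z": 0.02,"wx": 0,"wy": 0,"wz": 0.04,"grip": 1},
    {"x": 0.16,"y": 0.293,"z": 0.04,"wx": 0,"wy": 0,"wz": 0.08,"grip": 1},
    {"x": 0.24,"y": 0.44,"z": 0.06,"wx": 0,"wy": 0,"wz": 0.12,"grip": 1},
    {"x": 0.32,"y": 0.587,"z": 0.08,"wx": 0,"wy": 0,"wz": 0.16,"grip": 1},
    {"x": 0.4,"y": 0.733,"z": 0.1,"wx": 0,"wy": 0,"wz": 0.195,"grip": 1},
  ],
)

```text
clock: 1.5
ee_pos: [0.3295, -0.369, 0.2696]
orientation: [2.786, 1.45, 0.0]
wrist_force: [0.6, -0.5, 0.4]
opening: 0.0874
grasp_force: 0.0
```

Call:
carry_out(
  moves=[
    {"x": 0.08,"y": 0.147,"z": 0.02,"wx": 0,"wy": 0,"wz": 0.04,"grip": 0},
    {"x": 0.16,"y": 0.293,"z": 0.04,"wx": 0,"wy": 0,"wz": 0.08,"grip": 0},
    {"x": 0.24,"y": 0.44,"z": 0.06,"wx": 0,"wy": 0,"wz": 0.12,"grip": 0},
    {"x": 0.32,"y": 0.587,"z": 0.08,"wx": 0,"wy": 0,"wz": 0.16,"grip": 0},
    {"x": 0.4,"y": 0.733,"z": 0.1,"wx": 0,"wy": 0,"wz": 0.195,"grip": 0},
  ],
)

```text
clock: 2.0
ee_pos: [0.4485, -0.151, 0.2996]
orientation: [2.218, 2.223, 0.0]
wrist_force: [1.4, -0.5, 0.1]
opening: 0.0548
grasp_force: 0.0
```

```bash
cat >> h.py <<'E'
from scipy.spatial.transform import Rotation as Ro
def wcam(s=None):
    s=s or arm.get_state(); m=arm.camera_model('wrist'); T=np.eye(4)
    T[:3,:3]=Ro.from_rotvec(s['orientation']).as_matrix(); T[:3,3]=s['ee_pos']
    return T@np.array(m['tool_from_camera']),m
def ray(uv,z,T,m):  # pixel -> world point on plane z
    d=T[:3,:3]@np.array([(uv[0]-m['cx'])/m['fx'],(uv[1]-m['cy'])/m['fy'],1]); o=T[:3,3]
    return o+d*(z-o[2])/d[2]
def wproj(X,T,m):
    p=np.linalg.inv(T)@np.r_[X,1]; return np.array([m['fx']*p[0]/p[2]+m['cx'],m['fy']*p[1]/p[2]+m['cy']])
E
python3 - <<'E'
from h import *
np.set_printoptions(precision=3,suppress=True)
s=arm.get_state();print(s['clock'],s['ee_pos'],s['orientation'],s['joint_pos'],s['opening'])
T,m=wcam(s); snap('wrist','w1.png')
for n in ['crate_floor','honey_jar_mid','tea_tin_mid','food_tin_mid']:
    for d in arm.mark_of('wrist',n)[:3]: print(n,np.array(d['at']),round(d['confidence'],2),wproj(d['at'],T,m).round())
np.save('T1.npy',T)
E
```

```text
2.0 [ 0.448 -0.151  0.3  ] [2.218 2.223 0.   ] [-0.492 -0.187  1.827 -0.     1.5   -0.494] 0.05480443136826574
crate_floor [0.495 0.015 0.004] 0.66 [355.  48.]
```

View pics/w1.png

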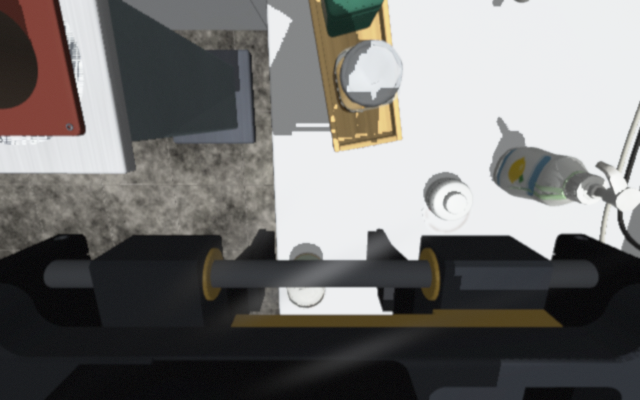

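The wrist view shows the right end of the crate, with corners near (334,152) and (402,137), and the honey jar lid at (375,72). The crate is turned slightly. I'll move on to see all of it.

Call:
carry_out(
  moves=[
    {"x": 0.03,"y": 0.12,"z": 0.05,"wx": 0,"wy": 0,"wz": 0,"grip": 0},
    {"x": 0.07,"y": 0.26,"z": 0.1,"wx": 0,"wy": 0,"wz": 0,"grip": 0},
    {"x": 0.1,"y": 0.38,"z": 0.15,"wx": 0,"wy": 0,"wz": 0,"grip": 0},
    {"x": 0.1,"y": 0.38,"z": 0.15,"wx": 0,"wy": 0,"wz": 0,"grip": 0},
    {"x": 0.1,"y": 0.38,"z": 0.15,"wx": 0,"wy": 0,"wz": 0,"grip": 0},
  ],
)

```text
clock: 2.75
ee_pos: [0.4777, -0.0401, 0.3439]
orientation: [2.226, 2.217, -0.001]
wrist_force: [0.0, -0.1, -0.9]
opening: 0.0018
grasp_force: 0.0
```

```bash
python3 - <<'E'
from h import *
np.set_printoptions(precision=3,suppress=True)
s=arm.get_state();print(s['clock'],s['ee_pos'],s['orientation'],s['opening'])
T,m=wcam(s); snap('wrist','w2.png')
for n in ['crate_floor','honey_jar_mid','tea_tin_mid']:
  for c in('wrist','side'):
    if c=='side' and n=='crate_floor': arm.read_camera('side')
    for d in arm.mark_of(c,n)[:3]: print(n,c,np.array(d['at']),round(d['confidence'],2),(wproj(d['at'],T,m) if c=='wrist' else proj(c,d['at'])).round())
np.save('T2.npy',T)
T1=np.load('T1.npy')
for u in[(334,152),(402,137)]:print(ray(u,.03,T1,m))
E
```

```text
2.75 [ 0.478 -0.04   0.344] [ 2.226  2.217 -0.001] 0.001765020510766203
crate_floor wrist [0.492 0.014 0.004] 0.77 [330. 130.]
crate_floor side [0.485 0.014 0.004] 0.85 [337. 219.]
crate_floor side [0.631 0.271 0.047] 0.7 [237. 204.]
honey_jar_mid side [0.325 0.358 0.055] 0.96 [245. 282.]
honey_jar_mid side [0.47  0.406 0.055] 0.89 [208. 251.]
honey_jar_mid side [ 0.5   -0.032  0.065] 0.87 [349. 196.]
tea_tin_mid side [0.481 0.065 0.046] 0.87 [322. 214.]
[ 0.467 -0.123  0.03 ]
[ 0.56  -0.102  0.03 ]
```

View pics/w2.png

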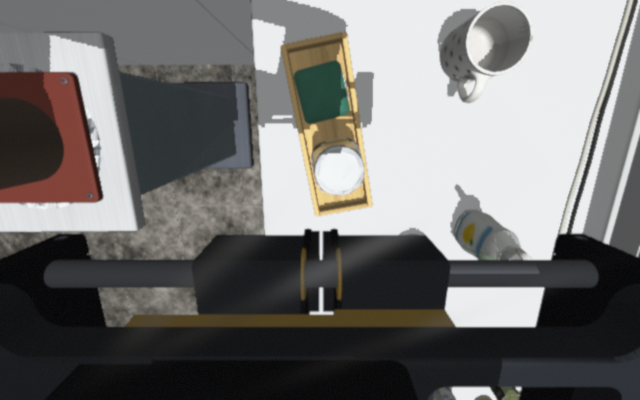

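The crate's top corners are near (283,45), (344,34), (371,205) and (318,214). The tea tin is at (321,92) and the honey lid at (339,170). I'll refine these and make an enlarged crop of the candidates.

```bash
python3 - <<'E'
from h import *
np.set_printoptions(precision=4,suppress=True)
T=np.load('T2.npy');m=arm.camera_model('wrist')
im=cv2.imread('pics/w2.png');h=cv2.cvtColor(im,cv2.COLOR_BGR2HSV)
k=((h[:,:,0]>10)&(h[:,:,0]<30)&(h[:,:,1]>70)&(h[:,:,2]>70)).astype(np.uint8);k[225:]=0;k[:,:270]=0;k[:,400:]=0
k=cv2.morphologyEx(k,cv2.MORPH_OPEN,np.ones((2,2)))
hull=cv2.convexHull(cv2.findNonZero(k))
W=np.array([ray(p[0],.03,T,m)[:2] for p in hull])
r=cv2.minAreaRect((W*1000).astype(np.float32));print('rect mm',r,'expected 262x96')
print(cv2.boxPoints(r))
q=[ray(u,.03,T,m)[:2] for u in[(283,45),(344,34),(371,205),(318,214)]];print(np.array(q),np.mean(q,0))
a=(q[0]+q[1])/2-(q[2]+q[3])/2;print('len',np.linalg.norm(a),'yaw deg',np.degrees(np.arctan2(-a[0],a[1])))
for u,z in[((339,170),.116),((321,92),.098)]:print(ray(u,z,T,m))
arm.read_camera('wrist')
g=((h[:,:,0]>60)&(h[:,:,0]<95)&(h[:,:,1]>100)).astype(np.uint8);g[:, :270]=0;g[:,400:]=0;g[200:]=0
print('green top',cv2.minAreaRect(cv2.findNonZero(g)))
sc=cv2.imread('pics/scene0.png');sd=cv2.imread('pics/side0.png')
cr=[cv2.resize(c,(390,290),interpolation=cv2.INTER_CUBIC) for c in(sc[205:285,385:492],sc[160:270,180:328],im[20:230,230:420],sd[150:270,280:440])]
cv2.imwrite('pics/crop1.png',np.vstack([np.hstack(cr[:2]),np.hstack(cr[2:])]))
E
```

```text
rect mm ((492.3849792480469, 12.905235290527344), (94.97450256347656, 259.2032775878906), 10.770316123962402) expected 262x96
[[ 421.5153  131.3498]
 [ 469.9532 -123.2874]
 [ 563.2546 -105.5393]
 [ 514.8168  149.0979]]
[[ 0.4243  0.1328]
 [ 0.5102  0.1465]
 [ 0.5588 -0.1033]
 [ 0.4725 -0.1185]] [0.4915 0.0144]
len 0.2551564969885246 yaw deg 10.934135325865908
[ 0.5006 -0.0309  0.116 ]
[0.4778 0.0646 0.098 ]
green top ((321.9706115722656, 91.88235473632812), (52.63022994995117, 45.11162567138672), 75.96376037597656)
```

View pics/crop1.png

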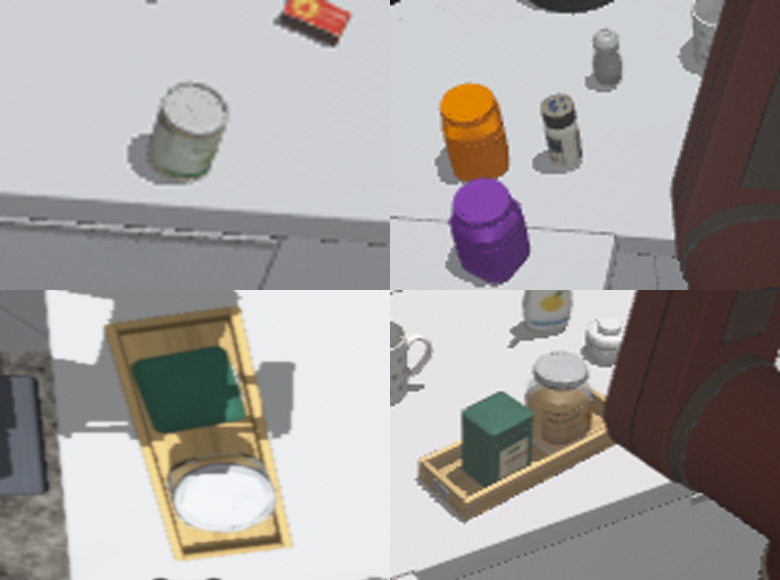

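The crop confirms the choices. The near tin (scene 436,242) is the only food tin close to the right. The dark-capped jar (scene 245,211) is the slender spice jar next to the orange and purple jars. The honey jar is glass with a steel lid and the tea tin is green, both in the crate. The crate centre is (0.492, 0.014), yaw about 10.8°, and the measured 259×95 mm agrees with the 262×96 mm expected. Next I'll work out the pushing pose.

```bash
cat >> h.py <<'E'
psi=np.radians(10.8);C=np.array([.492,.014]);U=np.array([-np.sin(psi),np.cos(psi)]);V=np.array([np.cos(psi),np.sin(psi)])
def cw(v,u): return C+v*V+u*U
def tocrate(p): d=np.array(p[:2])-C; return np.array([d@V,d@U])
def goal(xyz,tilt=0,yaw=10.8): # print shift/turn in move units
    s=arm.get_state(); R0=Ro.from_rotvec(s['orientation'])
    base=Ro.from_euler('z',yaw,degrees=True)*Ro.from_matrix([[0,1,0],[1,0,0],[0,0,-1]])
    y=np.radians(yaw);G=Ro.from_rotvec(np.radians(tilt)*np.array([np.cos(y),np.sin(y),0]))*base
    print('shift',((np.array(xyz)-s['ee_pos'])/.3).round(3),'turn',((G*R0.inv()).as_rotvec()/np.pi).round(4))
E
python3 - <<'E'
from h import *
goal([*cw(0,-.110),.2],28); print(cw(0,-.11),U/.3*.01)
E
```

```text
shift [ 0.116 -0.182 -0.479] turn [0.1551 0.0142 0.06  ]
[ 0.51261194 -0.0940516 ] [-0.00624604  0.03274291]
```

Call:
carry_out(
  moves=[
    {"x": 0.029,"y": -0.046,"z": -0.1,"wx": 0.036,"wy": 0.0035,"wz": 0.015,"grip": 0},
    {"x": 0.058,"y": -0.091,"z": -0.22,"wx": 0.076,"wy": 0.007,"wz": 0.03,"grip": 0},
    {"x": 0.087,"y": -0.137,"z": -0.34,"wx": 0.115,"wy": 0.0105,"wz": 0.045,"grip": 0},
    {"x": 0.116,"y": -0.182,"z": -0.46,"wx": 0.155,"wy": 0.014,"wz": 0.06,"grip": 0},
    {"x": 0.116,"y": -0.182,"z": -0.479,"wx": 0.155,"wy": 0.014,"wz": 0.06,"grip": 0},
  ],
)

```text
clock: 3.7
ee_pos: [0.509, -0.095, 0.1886]
orientation: [-1.737, -2.085, -0.431]
wrist_force: [-1.4, 1.2, -2.4]
opening: 0.0008
grasp_force: 0.0
```

```bash
python3 - <<'E'
from h import *
np.set_printoptions(precision=4,suppress=True)
s=arm.get_state();print(s['ee_pos'],s['orientation'],s['joint_pos'],s['wrist_force'])
goal([*cw(0,-.110),.047],28)
T,m=wcam(s);snap('wrist','w3.png')
E
```

```text
[ 0.509  -0.095   0.1886] [-1.7371 -2.0845 -0.4307] [-0.5624  0.2321  1.6901  0.3526  1.5854 -0.8044] [-1.3913  1.248  -2.4099]
shift [ 0.012  0.003 -0.472] turn [-0.0037 -0.0052  0.0012]
```

View pics/w3.png

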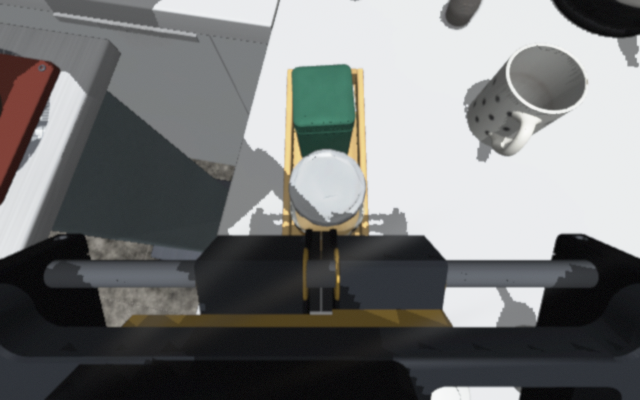

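The gripper is lined up with the crate. The honey lid is at (328,187), the tea tin at (323,105), and the fingertips at about (321,235) are just right of the jar. I'll descend partway.

Call:
carry_out(
  moves=[
    {"x": 0,"y": 0,"z": -0.08,"wx": 0,"wy": 0,"wz": 0,"grip": 0},
    {"x": 0,"y": 0,"z": -0.18,"wx": 0,"wy": 0,"wz": 0,"grip": 0},
    {"x": 0,"y": 0,"z": -0.25,"wx": 0,"wy": 0,"wz": 0,"grip": 0},
    {"x": 0,"y": 0,"z": -0.25,"wx": 0,"wy": 0,"wz": 0,"grip": 0},
    {"x": 0,"y": 0,"z": -0.25,"wx": 0,"wy": 0,"wz": 0,"grip": 0},
  ],
)

```text
clock: 4.25
ee_pos: [0.5138, -0.0931, 0.1283]
orientation: [-1.742, -2.112, -0.436]
wrist_force: [0.2, 0.6, -0.2]
opening: 0.0005
grasp_force: 0.0
```

```bash
python3 - <<'E'
from h import *
np.set_printoptions(precision=4,suppress=True)
s=arm.get_state();print(s['ee_pos'],s['orientation'],s['wrist_force'])
goal([*cw(0,-.110),.047],28); print(tocrate(s['ee_pos']))
E
```

```text
[ 0.5138 -0.0931  0.1283] [-1.742  -2.1118 -0.4361] [ 0.1727  0.5549 -0.1611]
shift [-0.004 -0.003 -0.271] turn [ 0.0009  0.0017 -0.0005]
[ 0.0013 -0.1093]
```

Call:
carry_out(
  moves=[
    {"x": 0,"y": 0,"z": -0.06,"wx": 0,"wy": 0,"wz": 0,"grip": 0},
    {"x": 0,"y": 0,"z": -0.13,"wx": 0,"wy": 0,"wz": 0,"grip": 0},
    {"x": 0,"y": 0,"z": -0.2,"wx": 0,"wy": 0,"wz": 0,"grip": 0},
    {"x": 0,"y": 0,"z": -0.26,"wx": 0,"wy": 0,"wz": 0,"grip": 0},
    {"x": 0,"y": 0,"z": -0.26,"wx": 0,"wy": 0,"wz": 0,"grip": 0},
  ],
)

```text
clock: 4.75
ee_pos: [0.5123, -0.093, 0.047]
orientation: [-1.741, -2.107, -0.435]
wrist_force: [-0.7, 0.7, -0.5]
opening: 0.0005
grasp_force: 0.0
```

```bash
python3 - <<'E'
from h import *
np.set_printoptions(precision=4,suppress=True)
s=arm.get_state();print(s['ee_pos'],s['wrist_force']); print(tocrate(s['ee_pos']))
E
```

```text
[ 0.5123 -0.093   0.047 ] [-0.6919  0.7286 -0.5238]
[-0.0001 -0.1089]
```

Call:
carry_out(
  moves=[
    {"x": -0.003,"y": 0.016,"z": 0,"wx": 0,"wy": 0,"wz": 0,"grip": 0},
    {"x": -0.006,"y": 0.032,"z": 0,"wx": 0,"wy": 0,"wz": 0,"grip": 0},
    {"x": -0.009,"y": 0.048,"z": 0,"wx": 0,"wy": 0,"wz": 0,"grip": 0},
    {"x": -0.012,"y": 0.064,"z": 0,"wx": 0,"wy": 0,"wz": 0,"grip": 0},
    {"x": -0.0155,"y": 0.082,"z": 0,"wx": 0,"wy": 0,"wz": 0,"grip": 0},
  ],
)

```text
clock: 5.25
ee_pos: [0.509, -0.0694, 0.0483]
orientation: [-1.743, -2.109, -0.436]
wrist_force: [1.8, -3.9, 3.6]
opening: 0.0007
grasp_force: 2.3
```

Call:
carry_out(
  moves=[
    {"x": -0.003,"y": 0.016,"z": 0,"wx": 0,"wy": 0,"wz": 0,"grip": 0},
    {"x": -0.006,"y": 0.032,"z": 0,"wx": 0,"wy": 0,"wz": 0,"grip": 0},
    {"x": -0.009,"y": 0.048,"z": 0,"wx": 0,"wy": 0,"wz": 0,"grip": 0},
    {"x": -0.012,"y": 0.064,"z": 0,"wx": 0,"wy": 0,"wz": 0,"grip": 0},
    {"x": -0.0155,"y": 0.082,"z": 0,"wx": 0,"wy": 0,"wz": 0,"grip": 0},
  ],
)

```text
clock: 5.75
ee_pos: [0.5036, -0.0442, 0.0474]
orientation: [-1.742, -2.108, -0.435]
wrist_force: [1.6, -5.5, 4.6]
opening: 0.0004
grasp_force: 2.9
```

```bash
python3 - <<'E'
from h import *
np.set_printoptions(precision=4,suppress=True)
s=arm.get_state();print(s['ee_pos'],s['wrist_force']); print(tocrate(s['ee_pos']))
im1=snap('wrist','w4.png');im2=snap('side','s4.png')
cv2.imwrite('pics/c4.png',np.hstack([cv2.resize(im1[:260,200:460],(400,400)),cv2.resize(im2[140:270,260:390],(400,400))])[:,:,::-1])
E
```

```text
[ 0.5036 -0.0442  0.0474] [ 1.5863 -5.4597  4.6278]
[ 0.0005 -0.0593]
```

View pics/c4.png

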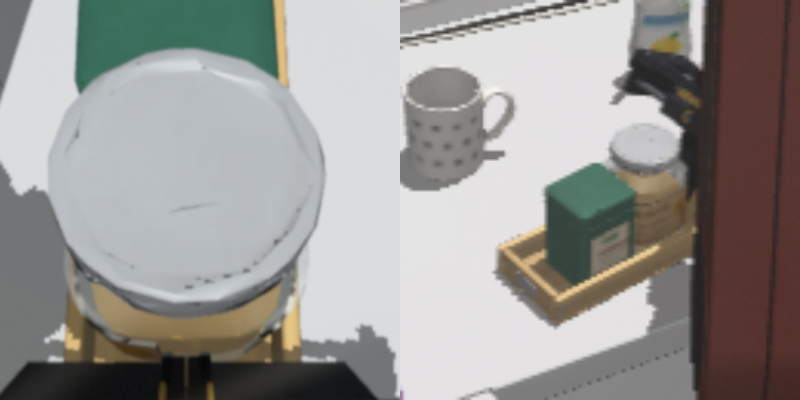

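Both stand upright and the jar is sliding with about 5 N on the wrist. The tea tin still has a gap to the left end, so I'll keep pushing.

Call:
carry_out(
  moves=[
    {"x": -0.003,"y": 0.016,"z": 0,"wx": 0,"wy": 0,"wz": 0,"grip": 0},
    {"x": -0.006,"y": 0.032,"z": 0,"wx": 0,"wy": 0,"wz": 0,"grip": 0},
    {"x": -0.009,"y": 0.048,"z": 0,"wx": 0,"wy": 0,"wz": 0,"grip": 0},
    {"x": -0.012,"y": 0.064,"z": 0,"wx": 0,"wy": 0,"wz": 0,"grip": 0},
    {"x": -0.0155,"y": 0.082,"z": 0,"wx": 0,"wy": 0,"wz": 0,"grip": 0},
  ],
)

```text
clock: 6.35
ee_pos: [0.4987, -0.0198, 0.0471]
orientation: [-1.742, -2.107, -0.435]
wrist_force: [1.2, -5.1, 2.5]
opening: 0.0002
grasp_force: 2.5
```

Call:
carry_out(
  moves=[
    {"x": -0.001,"y": 0.005,"z": 0,"wx": 0,"wy": 0,"wz": 0,"grip": 0},
    {"x": -0.002,"y": 0.009,"z": 0,"wx": 0,"wy": 0,"wz": 0,"grip": 0},
    {"x": -0.0025,"y": 0.013,"z": 0,"wx": 0,"wy": 0,"wz": 0,"grip": 0},
    {"x": -0.003,"y": 0.016,"z": 0,"wx": 0,"wy": 0,"wz": 0,"grip": 0},
    {"x": -0.003,"y": 0.016,"z": 0,"wx": 0,"wy": 0,"wz": 0,"grip": 0},
  ],
)

```text
clock: 6.85
ee_pos: [0.4977, -0.0148, 0.0471]
orientation: [-1.741, -2.107, -0.435]
wrist_force: [0.6, -4.5, 1.7]
opening: 0.0006
grasp_force: 2.0
```

```bash
python3 - <<'E'
from h import *
s=arm.get_state();print(s['ee_pos'],s['wrist_force']); print(tocrate(s['ee_pos']))
E
```

```text
[ 0.49768635 -0.01475403  0.0471477 ] [ 0.64581065 -4.45003938  1.69414568]
[ 0.00019766 -0.02931023]
```

Call:
carry_out(
  moves=[
    {"x": -0.0005,"y": 0.003,"z": 0,"wx": 0,"wy": 0,"wz": 0,"grip": 0},
    {"x": -0.001,"y": 0.006,"z": 0,"wx": 0,"wy": 0,"wz": 0,"grip": 0},
    {"x": -0.0015,"y": 0.009,"z": 0,"wx": 0,"wy": 0,"wz": 0,"grip": 0},
    {"x": -0.002,"y": 0.01,"z": 0,"wx": 0,"wy": 0,"wz": 0,"grip": 0},
    {"x": -0.002,"y": 0.01,"z": 0,"wx": 0,"wy": 0,"wz": 0,"grip": 0},
  ],
)

```text
clock: 7.35
ee_pos: [0.4975, -0.0129, 0.0473]
orientation: [-1.743, -2.109, -0.434]
wrist_force: [0.2, -7.4, 1.9]
opening: 0.0005
grasp_force: 4.1
```

Call:
carry_out(
  moves=[
    {"x": -0.0005,"y": 0.003,"z": 0,"wx": 0,"wy": 0,"wz": 0,"grip": 0},
    {"x": -0.001,"y": 0.006,"z": 0,"wx": 0,"wy": 0,"wz": 0,"grip": 0},
    {"x": -0.0015,"y": 0.008,"z": 0,"wx": 0,"wy": 0,"wz": 0,"grip": 0},
    {"x": -0.0015,"y": 0.008,"z": 0,"wx": 0,"wy": 0,"wz": 0,"grip": 0},
    {"x": -0.0015,"y": 0.008,"z": 0,"wx": 0,"wy": 0,"wz": 0,"grip": 0},
  ],
)

```text
clock: 7.85
ee_pos: [0.4976, -0.0124, 0.0473]
orientation: [-1.745, -2.112, -0.432]
wrist_force: [0.6, -14.5, 2.0]
opening: 0.0005
grasp_force: 7.4
```

```bash
python3 - <<'E'
from h import *
s=arm.get_state();print(s['ee_pos'],s['wrist_force']); print(tocrate(s['ee_pos']))
im1=snap('wrist','w5.png');im2=snap('side','s5.png')
cv2.imwrite('pics/c5.png',np.hstack([cv2.resize(im1[:260,200:460],(400,400)),cv2.resize(im2[140:270,260:390],(400,400))])[:,:,::-1])
E
```

```text
[ 0.49764764 -0.01243336  0.04734237] [  0.55373334 -14.48625078   2.04675364]
[ 0.00059449 -0.02702342]
```

View pics/c5.png

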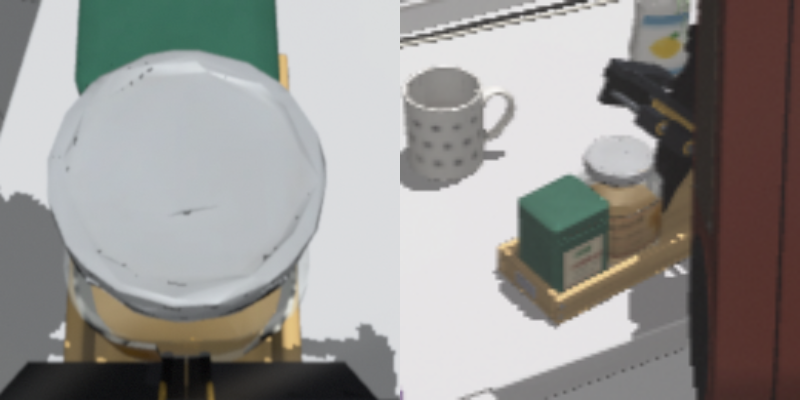

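The row is blocked at 14 N. The tea tin touches the left end and the honey jar touches the tin, and the jar's right face is at about u = −11 mm, which matches the given sizes. I'll back off, rise, and go to the food tin.

Call:
carry_out(
  moves=[
    {"x": 0.009,"y": -0.049,"z": 0,"wx": 0,"wy": 0,"wz": 0,"grip": 0},
    {"x": 0.0125,"y": -0.065,"z": 0.01,"wx": 0,"wy": 0,"wz": 0,"grip": 0},
    {"x": 0.0125,"y": -0.065,"z": 0.15,"wx": 0,"wy": 0,"wz": 0,"grip": 0},
    {"x": 0.0125,"y": -0.065,"z": 0.31,"wx": 0,"wy": 0,"wz": 0,"grip": 0},
    {"x": 0.0125,"y": -0.065,"z": 0.46,"wx": 0,"wy": 0,"wz": 0,"grip": 0},
  ],
)

```text
clock: 8.45
ee_pos: [0.4997, -0.028, 0.1865]
orientation: [-1.739, -2.104, -0.435]
wrist_force: [0.9, -0.7, -0.4]
opening: 0.0002
grasp_force: 0.0
```

Call:
carry_out(
  moves=[
    {"x": -0.05,"y": -0.11,"z": 0.1,"wx": -0.038,"wy": -0.0073,"wz": 0,"grip": 0.5},
    {"x": -0.1,"y": -0.22,"z": 0.2,"wx": -0.076,"wy": -0.0146,"wz": 0,"grip": 1},
    {"x": -0.15,"y": -0.33,"z": 0.23,"wx": -0.115,"wy": -0.022,"wz": 0,"grip": 1},
    {"x": -0.2,"y": -0.44,"z": 0.23,"wx": -0.153,"wy": -0.029,"wz": 0,"grip": 1},
    {"x": -0.25,"y": -0.55,"z": 0.23,"wx": -0.153,"wy": -0.029,"wz": 0,"grip": 1},
  ],
)

```text
clock: 8.95
ee_pos: [0.425, -0.1925, 0.2553]
orientation: [1.994, 2.423, -0.002]
wrist_force: [1.1, -0.1, -0.4]
opening: 0.0323
grasp_force: 0.0
```

Call:
carry_out(
  moves=[
    {"x": 0,"y": -0.15,"z": 0,"wx": 0,"wy": 0,"wz": 0,"grip": 1},
    {"x": 0,"y": -0.3,"z": -0.03,"wx": 0,"wy": 0,"wz": 0,"grip": 1},
    {"x": 0,"y": -0.45,"z": -0.06,"wx": 0,"wy": 0,"wz": 0,"grip": 1},
    {"x": 0,"y": -0.6,"z": -0.1,"wx": 0,"wy": 0,"wz": 0,"grip": 1},
    {"x": 0,"y": -0.6,"z": -0.1,"wx": 0,"wy": 0,"wz": 0,"grip": 1},
  ],
)

```text
clock: 9.45
ee_pos: [0.4237, -0.3768, 0.2208]
orientation: [-2.003, -2.415, -0.0]
wrist_force: [0.8, 1.0, 0.3]
opening: 0.0727
grasp_force: 0.0
```

```bash
python3 - <<'E'
from h import *
np.set_printoptions(precision=4,suppress=True)
for c in('wrist','scene'):
    s=arm.get_state();T,m=wcam(s);snap(c,c+'6.png')
    if c=='wrist':Tw=T;print(s['clock'],s['ee_pos'],s['orientation'],s['wrist_force'])
for n in('food_tin_mid',):
  for c in('wrist','scene'):
    for d in arm.mark_of(c,n)[:2]:print(n,c,np.array(d['at']),d['confidence'])
  for d in arm.outline_of('wrist',n)[:1]:
    k=d['pixels'].astype(np.uint8);c,_=cv2.findContours(k,0,2);c=max(c,key=cv2.contourArea);print(cv2.boundingRect(c),cv2.fitEllipse(c));print(wproj([.426,-.317,.072],Tw,m),wproj([.426,-.317,.0],Tw,m))
np.save('T6.npy',Tw)
E
```

```text
9.45 [ 0.4237 -0.3768  0.2208] [-2.0034 -2.4146 -0.0004] [0.8119 1.0015 0.3447]
food_tin_mid wrist [ 0.4253 -0.3203  0.0348] 0.77
food_tin_mid scene [ 0.4273 -0.3192  0.0379] 0.68
food_tin_mid scene [0.4807 0.1041 0.0508] 0.38
(307, 107, 57, 60) ((334.84271240234375, 136.487060546875), (57.40024185180664, 58.974578857421875), 12.446017265319824)
[335.3741 134.6796] [332.6605 131.7401]
```

Call:
carry_out(
  moves=[
    {"x": 0.004,"y": 0.1,"z": -0.05,"wx": 0,"wy": 0,"wz": 0,"grip": 1},
    {"x": 0.008,"y": 0.194,"z": -0.15,"wx": 0,"wy": 0,"wz": 0,"grip": 1},
    {"x": 0.008,"y": 0.194,"z": -0.25,"wx": 0,"wy": 0,"wz": 0,"grip": 1},
    {"x": 0.008,"y": 0.194,"z": -0.32,"wx": 0,"wy": 0,"wz": 0,"grip": 1},
    {"x": 0.008,"y": 0.194,"z": -0.32,"wx": 0,"wy": 0,"wz": 0,"grip": 1},
  ],
)

```text
clock: 10.2
ee_pos: [0.4267, -0.3126, 0.1259]
orientation: [-1.996, -2.421, -0.001]
wrist_force: [-0.4, -0.3, -0.0]
opening: 0.0871
grasp_force: 0.0
```

```bash
python3 - <<'E'
from h import *
goal([.426,-.3185,.062]);print(arm.get_state()['ee_pos'])
E
```

```text
shift [-0.002 -0.02  -0.213] turn [-0.001  -0.0009 -0.0011]
[ 0.42669063 -0.3125559   0.12586014]
```

Call:
carry_out(
  moves=[
    {"x": 0,"y": -0.018,"z": -0.05,"wx": 0,"wy": 0,"wz": 0,"grip": 1},
    {"x": 0,"y": -0.018,"z": -0.11,"wx": 0,"wy": 0,"wz": 0,"grip": 1},
    {"x": 0,"y": -0.018,"z": -0.17,"wx": 0,"wy": 0,"wz": 0,"grip": 1},
    {"x": 0,"y": -0.018,"z": -0.213,"wx": 0,"wy": 0,"wz": 0,"grip": 1},
    {"x": 0,"y": -0.018,"z": -0.213,"wx": 0,"wy": 0,"wz": 0,"grip": 1},
  ],
)

```text
clock: 10.7
ee_pos: [0.4273, -0.3206, 0.0631]
orientation: [-2.0, -2.421, 0.0]
wrist_force: [0.0, 0.2, -0.3]
opening: 0.0867
grasp_force: 0.0
```

Call:
carry_out(
  moves=[
    {"x": 0,"y": 0,"z": 0,"wx": 0,"wy": 0,"wz": 0,"grip": 0.5},
    {"x": 0,"y": 0,"z": 0,"wx": 0,"wy": 0,"wz": 0,"grip": 0.5},
    {"x": 0,"y": 0,"z": 0,"wx": 0,"wy": 0,"wz": 0,"grip": 0.5},
    {"x": 0,"y": 0,"z": 0,"wx": 0,"wy": 0,"wz": 0,"grip": 0.5},
    {"x": 0,"y": 0,"z": 0,"wx": 0,"wy": 0,"wz": 0,"grip": 0.5},
  ],
  force=15,
)

```text
clock: 11.2
ee_pos: [0.4282, -0.3214, 0.0649]
orientation: [2.0, 2.42, -0.001]
wrist_force: [-0.7, 0.4, 1.5]
opening: 0.0572
grasp_force: 15.0
```

Call:
carry_out(
  moves=[
    {"x": 0,"y": 0,"z": 0.05,"wx": 0,"wy": 0,"wz": 0,"grip": 0.5},
    {"x": 0,"y": 0,"z": 0.15,"wx": 0,"wy": 0,"wz": 0,"grip": 0.5},
    {"x": 0,"y": 0,"z": 0.27,"wx": 0,"wy": 0,"wz": 0,"grip": 0.5},
    {"x": 0.02,"y": 0.08,"z": 0.37,"wx": 0,"wy": 0,"wz": 0,"grip": 0.5},
    {"x": 0.05,"y": 0.18,"z": 0.43,"wx": 0,"wy": 0,"wz": 0,"grip": 0.5},
  ],
)

```text
clock: 11.7
ee_pos: [0.4437, -0.2682, 0.1974]
orientation: [2.0, 2.415, -0.001]
wrist_force: [1.4, 0.4, -2.3]
opening: 0.0569
grasp_force: 15.0
```

Call:
carry_out(
  moves=[
    {"x": 0.04,"y": 0.12,"z": 0,"wx": 0,"wy": 0,"wz": 0,"grip": 0.5},
    {"x": 0.08,"y": 0.26,"z": 0,"wx": 0,"wy": 0,"wz": 0,"grip": 0.5},
    {"x": 0.12,"y": 0.4,"z": 0,"wx": 0,"wy": 0,"wz": 0,"grip": 0.5},
    {"x": 0.16,"y": 0.54,"z": 0,"wx": 0,"wy": 0,"wz": 0,"grip": 0.5},
    {"x": 0.2,"y": 0.66,"z": 0,"wx": 0,"wy": 0,"wz": 0,"grip": 0.5},
  ],
)

```text
clock: 12.2
ee_pos: [0.503, -0.067, 0.1945]
orientation: [1.999, 2.421, 0.0]
wrist_force: [0.9, -1.1, -1.4]
opening: 0.0566
grasp_force: 15.0
```

Call:
carry_out(
  moves=[
    {"x": 0,"y": 0.05,"z": 0,"wx": 0,"wy": 0,"wz": 0,"grip": 0.5},
    {"x": 0,"y": 0.08,"z": 0,"wx": 0,"wy": 0,"wz": 0,"grip": 0.5},
    {"x": 0,"y": 0.08,"z": 0,"wx": 0,"wy": 0,"wz": 0,"grip": 0.5},
    {"x": 0,"y": 0.08,"z": 0,"wx": 0,"wy": 0,"wz": 0,"grip": 0.5},
    {"x": 0,"y": 0.08,"z": 0,"wx": 0,"wy": 0,"wz": 0,"grip": 0.5},
  ],
)

```text
clock: 12.7
ee_pos: [0.5028, -0.0464, 0.1935]
orientation: [2.002, 2.419, -0.001]
wrist_force: [-0.2, -0.0, -1.4]
opening: 0.0572
grasp_force: 15.0
```

```bash
python3 - <<'E'
from h import *
np.set_printoptions(precision=4,suppress=True)
s=arm.get_state();print(s['clock'],s['ee_pos'],s['opening'],tocrate(s['ee_pos']),s['wrist_force']); goal([*cw(0,-.0535),.10])
T,m=wcam(s);im=snap('wrist','w7.png');np.save('T7.npy',T)
for c in('wrist',):
  for n in('honey_jar_mid','food_tin_mid','tea_tin_mid','crate_floor'):
    for d in arm.mark_of(c,n)[:1]:print(n,np.array(d['at']),d['confidence'],tocrate(d['at']))
E
```

```text
12.7 [ 0.5028 -0.0464  0.1935] 0.057155096377444155 [-0.0008 -0.0614] [-0.2286 -0.0208 -1.4408]
shift [-0.002  0.026 -0.312] turn [0.0004 0.0002 0.0001]
```

View pics/w7.png

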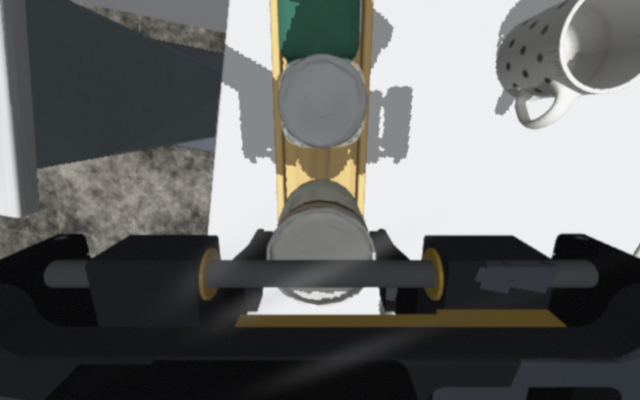

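The tin is held upright over the crate. Its lid is at (322,235), between the side walls at x≈275–370, with the honey lid ahead at (322,100). I'll lower it with a gap of about 10 mm.

Call:
carry_out(
  moves=[
    {"x": -0.004,"y": 0.038,"z": -0.08,"wx": 0,"wy": 0,"wz": 0,"grip": 0.5},
    {"x": -0.004,"y": 0.038,"z": -0.17,"wx": 0,"wy": 0,"wz": 0,"grip": 0.5},
    {"x": -0.004,"y": 0.038,"z": -0.26,"wx": 0,"wy": 0,"wz": 0,"grip": 0.5},
    {"x": -0.004,"y": 0.038,"z": -0.34,"wx": 0,"wy": 0,"wz": 0,"grip": 0.5},
    {"x": -0.004,"y": 0.038,"z": -0.39,"wx": 0,"wy": 0,"wz": 0,"grip": 0.5},
  ],
)

```text
clock: 13.45
ee_pos: [0.5005, -0.0337, 0.0743]
orientation: [-2.001, -2.421, 0.002]
wrist_force: [0.7, -0.7, -0.3]
opening: 0.057
grasp_force: 15.0
```

Call:
carry_out(
  moves=[
    {"x": 0,"y": 0,"z": -0.003,"wx": 0,"wy": 0,"wz": 0,"grip": 0.5},
    {"x": 0,"y": 0,"z": -0.006,"wx": 0,"wy": 0,"wz": 0,"grip": 0.5},
    {"x": 0,"y": 0,"z": -0.01,"wx": 0,"wy": 0,"wz": 0,"grip": 0.5},
    {"x": 0,"y": 0,"z": -0.013,"wx": 0,"wy": 0,"wz": 0,"grip": 0.5},
    {"x": 0,"y": 0,"z": -0.013,"wx": 0,"wy": 0,"wz": 0,"grip": 0.5},
  ],
)

```text
clock: 13.95
ee_pos: [0.5023, -0.0339, 0.0732]
orientation: [2.0, 2.42, 0.001]
wrist_force: [-0.3, 0.4, -1.4]
opening: 0.0571
grasp_force: 15.0
```

```bash
python3 - <<'E'
from h import *
np.set_printoptions(precision=4,suppress=True)
s=arm.get_state();print(s['clock'],s['ee_pos'],s['opening'],tocrate(s['ee_pos']),s['wrist_force'])
E
```

```text
13.95 [ 0.5023 -0.0339  0.0732] 0.057103544721101504 [ 0.0011 -0.049 ] [-0.2599  0.3943 -1.421 ]
```

Call:
carry_out(
  moves=[
    {"x": -0.0015,"y": 0.008,"z": 0,"wx": 0,"wy": 0,"wz": 0,"grip": 0.5},
    {"x": -0.003,"y": 0.016,"z": 0,"wx": 0,"wy": 0,"wz": 0,"grip": 0.5},
    {"x": -0.0045,"y": 0.023,"z": 0,"wx": 0,"wy": 0,"wz": 0,"grip": 0.5},
    {"x": -0.0055,"y": 0.028,"z": 0,"wx": 0,"wy": 0,"wz": 0,"grip": 0.5},
    {"x": -0.0055,"y": 0.028,"z": 0,"wx": 0,"wy": 0,"wz": 0,"grip": 0.5},
  ],
)

```text
clock: 14.45
ee_pos: [0.5007, -0.027, 0.073]
orientation: [1.997, 2.419, -0.004]
wrist_force: [0.6, -8.4, -2.0]
opening: 0.057
grasp_force: 15.0
```

Call:
carry_out(
  moves=[
    {"x": -0.0005,"y": 0.002,"z": 0,"wx": 0,"wy": 0,"wz": 0,"grip": 0.5},
    {"x": -0.001,"y": 0.004,"z": 0,"wx": 0,"wy": 0,"wz": 0,"grip": 0.5},
    {"x": -0.001,"y": 0.006,"z": 0,"wx": 0,"wy": 0,"wz": 0,"grip": 0.5},
    {"x": -0.0015,"y": 0.008,"z": 0,"wx": 0,"wy": 0,"wz": 0,"grip": 0.5},
    {"x": -0.0015,"y": 0.008,"z": 0,"wx": 0,"wy": 0,"wz": 0,"grip": 0.5},
  ],
)

```text
clock: 14.95
ee_pos: [0.5012, -0.0267, 0.0737]
orientation: [1.995, 2.416, -0.006]
wrist_force: [1.0, -15.4, -0.8]
opening: 0.0571
grasp_force: 15.0
```

Contact is firm. I'll ease off the side force and lower the tin to the floor.

Call:
carry_out(
  moves=[
    {"x": 0.0015,"y": -0.01,"z": 0,"wx": 0,"wy": 0,"wz": 0,"grip": 0.5},
    {"x": 0.0015,"y": -0.01,"z": -0.005,"wx": 0,"wy": 0,"wz": 0,"grip": 0.5},
    {"x": 0.0015,"y": -0.01,"z": -0.01,"wx": 0,"wy": 0,"wz": 0,"grip": 0.5},
    {"x": 0.0015,"y": -0.01,"z": -0.013,"wx": 0,"wy": 0,"wz": 0,"grip": 0.5},
    {"x": 0.0015,"y": -0.01,"z": -0.013,"wx": 0,"wy": 0,"wz": 0,"grip": 0.5},
  ],
)

```text
clock: 15.45
ee_pos: [0.5013, -0.0271, 0.0709]
orientation: [1.998, 2.419, -0.002]
wrist_force: [-4.8, -5.3, 12.9]
opening: 0.0566
grasp_force: 15.0
```

Call:
carry_out(
  moves=[
    {"x": 0,"y": 0,"z": 0.005,"wx": 0,"wy": 0,"wz": 0,"grip": 0.5},
    {"x": 0,"y": 0,"z": 0.005,"wx": 0,"wy": 0,"wz": 0,"grip": 0.75},
    {"x": 0,"y": 0,"z": 0.005,"wx": 0,"wy": 0,"wz": 0,"grip": 0.85},
    {"x": 0,"y": 0,"z": 0.005,"wx": 0,"wy": 0,"wz": 0,"grip": 0.85},
    {"x": 0,"y": 0,"z": 0.005,"wx": 0,"wy": 0,"wz": 0,"grip": 0.85},
  ],
)

```text
clock: 15.95
ee_pos: [0.4999, -0.0256, 0.0699]
orientation: [2.0, 2.422, -0.0]
wrist_force: [-0.0, 0.3, -0.6]
opening: 0.0728
grasp_force: 0.0
```

Call:
carry_out(
  moves=[
    {"x": 0,"y": 0,"z": 0.03,"wx": 0,"wy": 0,"wz": 0,"grip": 0.85},
    {"x": 0,"y": 0,"z": 0.12,"wx": 0,"wy": 0,"wz": 0,"grip": 0.85},
    {"x": 0,"y": 0,"z": 0.27,"wx": 0,"wy": 0,"wz": 0,"grip": 0.85},
    {"x": 0.01,"y": -0.06,"z": 0.42,"wx": 0,"wy": 0,"wz": 0,"grip": 0.6},
    {"x": 0.02,"y": -0.12,"z": 0.5,"wx": 0,"wy": 0,"wz": 0,"grip": 0},
  ],
)

```text
clock: 16.45
ee_pos: [0.5078, -0.0623, 0.2252]
orientation: [1.995, 2.418, 0.004]
wrist_force: [0.6, -0.5, 1.0]
opening: 0.0649
grasp_force: 0.0
```

```bash
python3 - <<'E'
from h import *
np.set_printoptions(precision=4,suppress=True)
s=arm.get_state();print(s['clock'],s['ee_pos'],s['opening'],tocrate(s['ee_pos']),s['wrist_force'])
T,m=wcam(s);im1=snap('wrist','w8.png');np.save('T8.npy',T);im2=snap('side','s8.png')
cv2.imwrite('pics/c8.png',np.hstack([cv2.resize(im1[:260,200:460],(400,400)),cv2.resize(im2[140:270,260:390],(400,400))])[:,:,::-1])
for n in('food_tin_mid',):
  for c in('wrist','side'):
    for d in arm.mark_of(c,n)[:2]:print(n,c,np.array(d['at']),d['confidence'],tocrate(d['at']))
for u in(-.011,-.0395,-.068):print(u,wproj([*cw(0,u),.078],T,m))
E
```

```text
16.45 [ 0.5078 -0.0623  0.2252] 0.06490051157083954 [ 0.0012 -0.0779] [ 0.5559 -0.4689  0.9803]
food_tin_mid side [ 0.4997 -0.024   0.0401] 0.55 [ 0.0004 -0.0388]
-0.011 [319.428 124.633]
-0.0395 [319.3461 154.3992]
-0.068 [319.2685 182.6219]
```

View pics/c8.png

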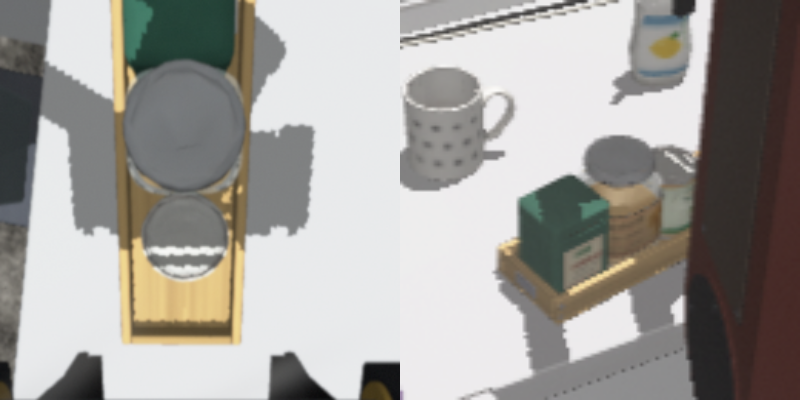

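The tin stands upright, centred (lid at full-image pixel (320,155), exactly where u = −39.5 mm projects) and against the honey jar. Now for the spice jar on the left.

Call:
carry_out(
  moves=[
    {"x": -0.005,"y": 0.12,"z": 0.04,"wx": 0,"wy": 0,"wz": 0,"grip": 1},
    {"x": -0.015,"y": 0.28,"z": 0.08,"wx": 0,"wy": 0,"wz": 0,"grip": 1},
    {"x": -0.03,"y": 0.44,"z": 0.08,"wx": 0,"wy": 0,"wz": 0,"grip": 1},
    {"x": -0.045,"y": 0.6,"z": 0.08,"wx": 0,"wy": 0,"wz": 0,"grip": 1},
    {"x": -0.06,"y": 0.76,"z": 0.08,"wx": 0,"wy": 0,"wz": 0,"grip": 1},
  ],
)

```text
clock: 17.15
ee_pos: [0.4861, 0.1682, 0.2422]
orientation: [-2.0, -2.421, 0.004]
wrist_force: [1.4, -0.5, 0.4]
opening: 0.0811
grasp_force: 0.0
```

Call:
carry_out(
  moves=[
    {"x": -0.01,"y": 0.12,"z": 0,"wx": 0,"wy": 0,"wz": 0,"grip": 1},
    {"x": -0.02,"y": 0.24,"z": 0,"wx": 0,"wy": 0,"wz": 0,"grip": 1},
    {"x": -0.02,"y": 0.26,"z": 0,"wx": 0,"wy": 0,"wz": 0,"grip": 1},
    {"x": -0.02,"y": 0.26,"z": 0,"wx": 0,"wy": 0,"wz": 0,"grip": 1},
    {"x": -0.02,"y": 0.26,"z": 0,"wx": 0,"wy": 0,"wz": 0,"grip": 1},
  ],
)

```text
clock: 17.65
ee_pos: [0.4814, 0.2434, 0.2429]
orientation: [2.001, 2.422, -0.004]
wrist_force: [-0.5, -0.3, 0.2]
opening: 0.087
grasp_force: 0.0
```

```bash
python3 - <<'E'
from h import *
np.set_printoptions(precision=4,suppress=True)
s=arm.get_state();print(s['clock'],s['ee_pos'],s['orientation'],s['joint_pos'])
T,m=wcam(s);snap('wrist','w9.png');snap('side','s9.png')
n='spice_jar_mid'
for c in('wrist','side'):
    for d in arm.mark_of(c,n)[:2]:print(n,c,np.array(d['at']),d['confidence'])
for d in arm.outline_of('wrist',n)[:1]:
    k=d['pixels'].astype(np.uint8);c,_=cv2.findContours(k,0,2);c=max(c,key=cv2.contourArea);print(cv2.boundingRect(c),d['confidence'])
print(wproj([.482,.305,.105],T,m),wproj([.482,.305,0],T,m))
E
```

```text
17.65 [0.4814 0.2434 0.2429] [ 2.0007  2.4219 -0.0041] [ 0.3228  0.0151  1.7442 -0.0016  1.3843  0.1332]
spice_jar_mid wrist [0.4819 0.3037 0.0534] 0.57
spice_jar_mid side [0.4798 0.3052 0.053 ] 0.83
(315, 114, 41, 44) 0.63
[334.7581 132.2927] [331.1324 128.4426]
```

View pics/w9.png

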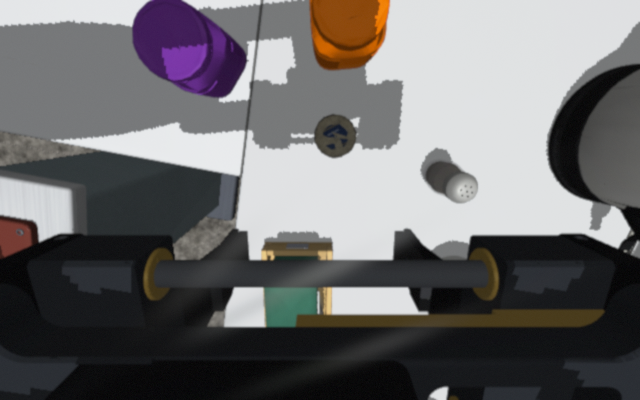

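The spice jar cap is at (335,135). The orange jar's edge (350,68) and the salt shaker (455,180) are clear of the gripper. I'll descend on it.

Call:
carry_out(
  moves=[
    {"x": 0.002,"y": 0.1,"z": -0.03,"wx": 0,"wy": 0,"wz": 0,"grip": 1},
    {"x": 0.002,"y": 0.196,"z": -0.1,"wx": 0,"wy": 0,"wz": 0,"grip": 1},
    {"x": 0.002,"y": 0.196,"z": -0.18,"wx": 0,"wy": 0,"wz": 0,"grip": 1},
    {"x": 0.002,"y": 0.196,"z": -0.25,"wx": 0,"wy": 0,"wz": 0,"grip": 1},
    {"x": 0.002,"y": 0.196,"z": -0.25,"wx": 0,"wy": 0,"wz": 0,"grip": 1},
  ],
)

```text
clock: 18.4
ee_pos: [0.4807, 0.3015, 0.1656]
orientation: [-2.001, -2.42, 0.01]
wrist_force: [-0.4, -0.6, 0.3]
opening: 0.0871
grasp_force: 0.0
```

```bash
python3 - <<'E'
from h import *
goal([.482,.303,.068]);print(arm.get_state()['ee_pos'])
E
```

```text
shift [ 0.004  0.005 -0.325] turn [ 0.0012 -0.0017 -0.0002]
[0.48066308 0.30149217 0.16558379]
```

Call:
carry_out(
  moves=[
    {"x": 0.004,"y": 0.005,"z": -0.08,"wx": 0.0012,"wy": -0.0017,"wz": 0,"grip": 1},
    {"x": 0.004,"y": 0.005,"z": -0.17,"wx": 0.0012,"wy": -0.0017,"wz": 0,"grip": 1},
    {"x": 0.004,"y": 0.005,"z": -0.26,"wx": 0.0012,"wy": -0.0017,"wz": 0,"grip": 1},
    {"x": 0.004,"y": 0.005,"z": -0.325,"wx": 0.0012,"wy": -0.0017,"wz": 0,"grip": 1},
    {"x": 0.004,"y": 0.005,"z": -0.325,"wx": 0.0012,"wy": -0.0017,"wz": 0,"grip": 1},
  ],
)

```text
clock: 18.9
ee_pos: [0.4826, 0.3031, 0.0698]
orientation: [2.002, 2.42, 0.003]
wrist_force: [-0.1, 0.4, -0.2]
opening: 0.0872
grasp_force: 0.0
```

Call:
carry_out(
  moves=[
    {"x": 0,"y": 0,"z": 0,"wx": 0,"wy": 0,"wz": 0,"grip": 0.3},
    {"x": 0,"y": 0,"z": 0,"wx": 0,"wy": 0,"wz": 0,"grip": 0.3},
    {"x": 0,"y": 0,"z": 0,"wx": 0,"wy": 0,"wz": 0,"grip": 0.3},
    {"x": 0,"y": 0,"z": 0,"wx": 0,"wy": 0,"wz": 0,"grip": 0.3},
    {"x": 0,"y": 0,"z": 0,"wx": 0,"wy": 0,"wz": 0,"grip": 0.3},
  ],
  force=15,
)

```text
clock: 19.4
ee_pos: [0.4843, 0.3046, 0.0723]
orientation: [1.999, 2.419, 0.011]
wrist_force: [-0.1, -0.8, -0.8]
opening: 0.0551
grasp_force: 0.0
```

Call:
carry_out(
  moves=[
    {"x": 0,"y": 0,"z": 0,"wx": 0,"wy": 0,"wz": 0,"grip": 0.3},
    {"x": 0,"y": 0,"z": 0.05,"wx": 0,"wy": 0,"wz": 0,"grip": 0.3},
    {"x": 0,"y": 0,"z": 0.18,"wx": 0,"wy": 0,"wz": 0,"grip": 0.3},
    {"x": 0,"y": 0,"z": 0.34,"wx": 0,"wy": 0,"wz": 0,"grip": 0.3},
    {"x": 0,"y": 0,"z": 0.5,"wx": 0,"wy": 0,"wz": 0,"grip": 0.3},
  ],
)

```text
clock: 19.9
ee_pos: [0.4832, 0.3041, 0.2236]
orientation: [2.0, 2.42, 0.008]
wrist_force: [0.6, 0.2, -1.3]
opening: 0.0404
grasp_force: 15.0
```

```bash
python3 - <<'E'
from h import *
s=arm.get_state();print(s['clock'],s['ee_pos'],s['opening'],s['wrist_force']);goal([*cw(0,-.096),.22])
E
```

```text
19.9 [0.48323978 0.30409823 0.22364324] 0.04036946228831249 [ 0.57597656  0.19673659 -1.34161432]
shift [ 0.089 -1.281 -0.012] turn [-0.0008  0.0016 -0.0004]
```

Call:
carry_out(
  moves=[
    {"x": 0.01,"y": -0.12,"z": 0.05,"wx": 0,"wy": 0,"wz": 0,"grip": 0.3},
    {"x": 0.02,"y": -0.25,"z": 0.08,"wx": 0,"wy": 0,"wz": 0,"grip": 0.3},
    {"x": 0.03,"y": -0.38,"z": 0.08,"wx": 0,"wy": 0,"wz": 0,"grip": 0.3},
    {"x": 0.04,"y": -0.51,"z": 0.08,"wx": 0,"wy": 0,"wz": 0,"grip": 0.3},
    {"x": 0.05,"y": -0.64,"z": 0.08,"wx": 0,"wy": 0,"wz": 0,"grip": 0.3},
  ],
)

```text
clock: 20.4
ee_pos: [0.4987, 0.111, 0.2469]
orientation: [1.998, 2.419, 0.011]
wrist_force: [1.4, -0.1, -0.7]
opening: 0.0402
grasp_force: 15.0
```

Call:
carry_out(
  moves=[
    {"x": 0.01,"y": -0.14,"z": 0,"wx": 0,"wy": 0,"wz": 0,"grip": 0.3},
    {"x": 0.02,"y": -0.28,"z": 0,"wx": 0,"wy": 0,"wz": 0,"grip": 0.3},
    {"x": 0.03,"y": -0.42,"z": 0,"wx": 0,"wy": 0,"wz": 0,"grip": 0.3},
    {"x": 0.035,"y": -0.54,"z": 0,"wx": 0,"wy": 0,"wz": 0,"grip": 0.3},
    {"x": 0.04,"y": -0.64,"z": 0,"wx": 0,"wy": 0,"wz": 0,"grip": 0.3},
  ],
)

```text
clock: 20.9
ee_pos: [0.5106, -0.0817, 0.2467]
orientation: [2.0, 2.418, 0.01]
wrist_force: [-0.4, -0.7, -0.8]
opening: 0.041
grasp_force: 15.0
```

Call:
carry_out(
  moves=[
    {"x": 0,"y": 0,"z": 0,"wx": -0.0008,"wy": 0.0016,"wz": 0,"grip": 0.3},
    {"x": 0,"y": 0,"z": -0.05,"wx": -0.0008,"wy": 0.0016,"wz": 0,"grip": 0.3},
    {"x": 0,"y": 0,"z": -0.08,"wx": -0.0008,"wy": 0.0016,"wz": 0,"grip": 0.3},
    {"x": 0,"y": 0,"z": -0.08,"wx": -0.0008,"wy": 0.0016,"wz": 0,"grip": 0.3},
    {"x": 0,"y": 0,"z": -0.08,"wx": -0.0008,"wy": 0.0016,"wz": 0,"grip": 0.3},
  ],
)

```text
clock: 21.4
ee_pos: [0.5104, -0.0785, 0.2209]
orientation: [-1.999, -2.423, -0.001]
wrist_force: [-0.1, 0.7, -1.1]
opening: 0.0406
grasp_force: 15.0
```

```bash
python3 - <<'E'
from h import *
np.set_printoptions(precision=4,suppress=True)
s=arm.get_state();print(s['clock'],s['ee_pos'],s['opening'],tocrate(s['ee_pos']),s['wrist_force']); goal([*cw(0,-.0955),.10])
T,m=wcam(s);im1=snap('wrist','w10.png');im2=snap('scene','sc10.png')
print(proj('scene',s['ee_pos']))
cv2.imwrite('pics/c10.png',np.hstack([cv2.resize(im1[60:320,190:450],(400,400)),cv2.resize(im2[130:280,300:450],(400,400))])[:,:,::-1])
for d in arm.mark_of('scene','spice_jar_mid')[:3]:print(np.array(d['at']),d['confidence'])
E
```

```text
21.4 [ 0.5104 -0.0785  0.2209] 0.04063138851400238 [ 0.0008 -0.0943] [-0.1465  0.6748 -1.0611]
shift [-0.002 -0.004 -0.403] turn [-0.0003 -0.0001 -0.0009]
[364.8428 176.3185]
[ 0.5136 -0.079   0.1915] 0.51
```

View pics/c10.png

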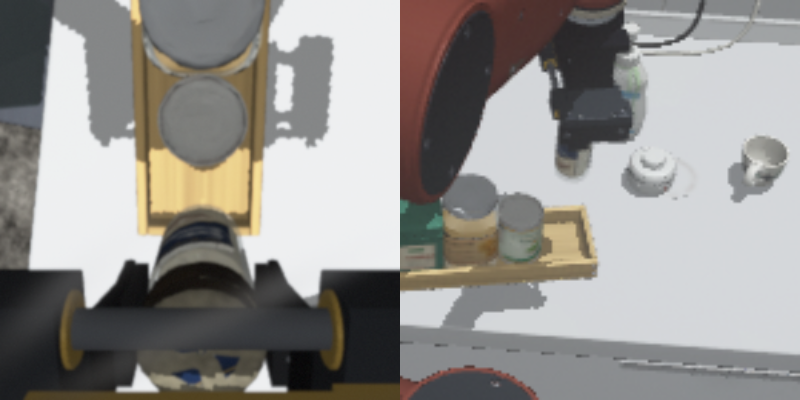

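The wrist and scene views show the jar held upright between the fingers, in line with the free bay, whose floor lies between the tin and the end wall. That makes more than ten pictures viewed, so from here I'll check by numbers only. Lowering the jar now.

Call:
carry_out(
  moves=[
    {"x": -0.002,"y": -0.004,"z": -0.08,"wx": 0,"wy": 0,"wz": 0,"grip": 0.3},
    {"x": -0.002,"y": -0.004,"z": -0.17,"wx": 0,"wy": 0,"wz": 0,"grip": 0.3},
    {"x": -0.002,"y": -0.004,"z": -0.26,"wx": 0,"wy": 0,"wz": 0,"grip": 0.3},
    {"x": -0.002,"y": -0.004,"z": -0.33,"wx": 0,"wy": 0,"wz": 0,"grip": 0.3},
    {"x": -0.002,"y": -0.004,"z": -0.33,"wx": 0,"wy": 0,"wz": 0,"grip": 0.3},
  ],
)

```text
clock: 22.05
ee_pos: [0.5081, -0.08, 0.1197]
orientation: [-1.998, -2.418, 0.002]
wrist_force: [-0.3, -0.8, -1.0]
opening: 0.0407
grasp_force: 15.0
```

```bash
python3 - <<'E'
from h import *
np.set_printoptions(precision=4,suppress=True)
s=arm.get_state();print(s['clock'],s['ee_pos'],tocrate(s['ee_pos']),s['wrist_force']); goal([*cw(0,-.0955),.09])
E
```

```text
22.05 [ 0.5081 -0.08    0.1197] [-0.0018 -0.0953] [-0.2525 -0.7706 -0.9516]
shift [ 0.006  0.    -0.099] turn [-0.0007 -0.0014 -0.0005]
```

Call:
carry_out(
  moves=[
    {"x": 0.003,"y": 0,"z": -0.03,"wx": 0,"wy": 0,"wz": 0,"grip": 0.3},
    {"x": 0.004,"y": 0,"z": -0.06,"wx": 0,"wy": 0,"wz": 0,"grip": 0.3},
    {"x": 0.004,"y": 0,"z": -0.075,"wx": 0,"wy": 0,"wz": 0,"grip": 0.3},
    {"x": 0.004,"y": 0,"z": -0.085,"wx": 0,"wy": 0,"wz": 0,"grip": 0.3},
    {"x": 0.004,"y": 0,"z": -0.085,"wx": 0,"wy": 0,"wz": 0,"grip": 0.3},
  ],
)

```text
clock: 22.55
ee_pos: [0.5114, -0.0808, 0.0969]
orientation: [2.001, 2.422, 0.001]
wrist_force: [-0.2, 0.2, -1.2]
opening: 0.0405
grasp_force: 15.0
```

Call:
carry_out(
  moves=[
    {"x": 0,"y": 0,"z": -0.006,"wx": 0,"wy": 0,"wz": 0,"grip": 0.3},
    {"x": 0,"y": 0,"z": -0.012,"wx": 0,"wy": 0,"wz": 0,"grip": 0.3},
    {"x": 0,"y": 0,"z": -0.018,"wx": 0,"wy": 0,"wz": 0,"grip": 0.3},
    {"x": 0,"y": 0,"z": -0.02,"wx": 0,"wy": 0,"wz": 0,"grip": 0.3},
    {"x": 0,"y": 0,"z": -0.02,"wx": 0,"wy": 0,"wz": 0,"grip": 0.3},
  ],
)

```text
clock: 23.05
ee_pos: [0.5114, -0.0808, 0.091]
orientation: [2.001, 2.421, 0.001]
wrist_force: [-0.1, 0.6, -0.8]
opening: 0.0408
grasp_force: 15.0
```

Call:
carry_out(
  moves=[
    {"x": -0.001,"y": 0.006,"z": 0,"wx": 0,"wy": 0,"wz": 0,"grip": 0.3},
    {"x": -0.002,"y": 0.012,"z": 0,"wx": 0,"wy": 0,"wz": 0,"grip": 0.3},
    {"x": -0.0035,"y": 0.018,"z": 0,"wx": 0,"wy": 0,"wz": 0,"grip": 0.3},
    {"x": -0.0035,"y": 0.018,"z": 0,"wx": 0,"wy": 0,"wz": 0,"grip": 0.3},
    {"x": -0.0035,"y": 0.018,"z": 0,"wx": 0,"wy": 0,"wz": 0,"grip": 0.3},
  ],
)

```text
clock: 23.55
ee_pos: [0.5104, -0.0754, 0.0911]
orientation: [2.0, 2.422, 0.001]
wrist_force: [-0.1, 0.1, -0.7]
opening: 0.0405
grasp_force: 15.0
```

Call:
carry_out(
  moves=[
    {"x": -0.0005,"y": 0.002,"z": 0,"wx": 0,"wy": 0,"wz": 0,"grip": 0.3},
    {"x": -0.001,"y": 0.005,"z": 0,"wx": 0,"wy": 0,"wz": 0,"grip": 0.3},
    {"x": -0.0015,"y": 0.008,"z": 0,"wx": 0,"wy": 0,"wz": 0,"grip": 0.3},
    {"x": -0.0015,"y": 0.008,"z": 0,"wx": 0,"wy": 0,"wz": 0,"grip": 0.3},
    {"x": -0.0015,"y": 0.008,"z": 0,"wx": 0,"wy": 0,"wz": 0,"grip": 0.3},
  ],
)

```text
clock: 24.05
ee_pos: [0.51, -0.073, 0.0911]
orientation: [2.001, 2.421, 0.001]
wrist_force: [0.2, -0.4, 0.3]
opening: 0.0407
grasp_force: 15.0
```

Call:
carry_out(
  moves=[
    {"x": -0.0005,"y": 0.002,"z": 0,"wx": 0,"wy": 0,"wz": 0,"grip": 0.3},
    {"x": -0.001,"y": 0.004,"z": 0,"wx": 0,"wy": 0,"wz": 0,"grip": 0.3},
    {"x": -0.001,"y": 0.006,"z": 0,"wx": 0,"wy": 0,"wz": 0,"grip": 0.3},
    {"x": -0.001,"y": 0.006,"z": 0,"wx": 0,"wy": 0,"wz": 0,"grip": 0.3},
    {"x": -0.001,"y": 0.006,"z": 0,"wx": 0,"wy": 0,"wz": 0,"grip": 0.3},
  ],
)

```text
clock: 24.55
ee_pos: [0.5097, -0.0712, 0.0911]
orientation: [2.001, 2.421, 0.001]
wrist_force: [0.1, -0.6, -0.9]
opening: 0.0404
grasp_force: 15.0
```

Call:
carry_out(
  moves=[
    {"x": -0.0005,"y": 0.002,"z": 0,"wx": 0,"wy": 0,"wz": 0,"grip": 0.3},
    {"x": -0.001,"y": 0.005,"z": 0,"wx": 0,"wy": 0,"wz": 0,"grip": 0.3},
    {"x": -0.0015,"y": 0.008,"z": 0,"wx": 0,"wy": 0,"wz": 0,"grip": 0.3},
    {"x": -0.0015,"y": 0.008,"z": 0,"wx": 0,"wy": 0,"wz": 0,"grip": 0.3},
    {"x": -0.0015,"y": 0.008,"z": 0,"wx": 0,"wy": 0,"wz": 0,"grip": 0.3},
  ],
)

```text
clock: 25.05
ee_pos: [0.5098, -0.07, 0.0915]
orientation: [1.999, 2.419, 0.0]
wrist_force: [1.7, -5.3, -0.1]
opening: 0.0404
grasp_force: 15.0
```

Contact at 5 N against the tin. I'll lower the jar to the floor.

Call:
carry_out(
  moves=[
    {"x": 0.0005,"y": -0.004,"z": -0.003,"wx": 0,"wy": 0,"wz": 0,"grip": 0.3},
    {"x": 0.0005,"y": -0.004,"z": -0.006,"wx": 0,"wy": 0,"wz": 0,"grip": 0.3},
    {"x": 0.0005,"y": -0.004,"z": -0.01,"wx": 0,"wy": 0,"wz": 0,"grip": 0.3},
    {"x": 0.0005,"y": -0.004,"z": -0.01,"wx": 0,"wy": 0,"wz": 0,"grip": 0.3},
    {"x": 0.0005,"y": -0.004,"z": -0.01,"wx": 0,"wy": 0,"wz": 0,"grip": 0.3},
  ],
)

```text
clock: 25.55
ee_pos: [0.5096, -0.0702, 0.0882]
orientation: [2.0, 2.421, 0.001]
wrist_force: [1.7, -3.8, -0.1]
opening: 0.0405
grasp_force: 15.0
```

Call:
carry_out(
  moves=[
    {"x": 0,"y": 0,"z": -0.003,"wx": 0,"wy": 0,"wz": 0,"grip": 0.3},
    {"x": 0,"y": 0,"z": -0.006,"wx": 0,"wy": 0,"wz": 0,"grip": 0.3},
    {"x": 0,"y": 0,"z": -0.007,"wx": 0,"wy": 0,"wz": 0,"grip": 0.3},
    {"x": 0,"y": 0,"z": -0.007,"wx": 0,"wy": 0,"wz": 0,"grip": 0.3},
    {"x": 0,"y": 0,"z": -0.007,"wx": 0,"wy": 0,"wz": 0,"grip": 0.3},
  ],
)

```text
clock: 26.05
ee_pos: [0.5098, -0.0702, 0.0867]
orientation: [2.0, 2.421, 0.002]
wrist_force: [-0.1, -3.3, 4.5]
opening: 0.0406
grasp_force: 15.0
```

Call:
carry_out(
  moves=[
    {"x": 0,"y": 0,"z": 0,"wx": 0,"wy": 0,"wz": 0,"grip": 0.55},
    {"x": 0,"y": 0,"z": 0,"wx": 0,"wy": 0,"wz": 0,"grip": 0.7},
    {"x": 0,"y": 0,"z": 0,"wx": 0,"wy": 0,"wz": 0,"grip": 0.75},
    {"x": 0,"y": 0,"z": 0,"wx": 0,"wy": 0,"wz": 0,"grip": 0.75},
    {"x": 0,"y": 0,"z": 0,"wx": 0,"wy": 0,"wz": 0,"grip": 0.75},
  ],
)

```text
clock: 26.55
ee_pos: [0.5092, -0.0698, 0.0857]
orientation: [-2.001, -2.422, -0.001]
wrist_force: [-0.4, -0.3, 0.7]
opening: 0.0638
grasp_force: 0.0
```

Call:
carry_out(
  moves=[
    {"x": 0,"y": 0,"z": 0.06,"wx": 0,"wy": 0,"wz": 0,"grip": 0.75},
    {"x": 0,"y": 0,"z": 0.16,"wx": 0,"wy": 0,"wz": 0,"grip": 0.75},
    {"x": 0,"y": 0,"z": 0.3,"wx": 0,"wy": 0,"wz": 0,"grip": 0.75},
    {"x": 0.0,"y": -0.06,"z": 0.44,"wx": 0,"wy": 0,"wz": 0,"grip": 0.75},
    {"x": 0.0,"y": -0.2,"z": 0.5,"wx": 0,"wy": 0,"wz": 0,"grip": 0.75},
  ],
)

```text
clock: 27.05
ee_pos: [0.5113, -0.1291, 0.2408]
orientation: [1.992, 2.421, 0.006]
wrist_force: [1.2, 0.2, 0.5]
opening: 0.065
grasp_force: 0.0
```

Call:
carry_out(
  moves=[
    {"x": 0,"y": -0.05,"z": 0,"wx": 0,"wy": 0,"wz": 0,"grip": 0.75},
    {"x": 0,"y": -0.08,"z": 0,"wx": 0,"wy": 0,"wz": 0,"grip": 0.75},
    {"x": 0,"y": -0.08,"z": 0,"wx": 0,"wy": 0,"wz": 0,"grip": 0.75},
    {"x": 0,"y": -0.08,"z": 0,"wx": 0,"wy": 0,"wz": 0,"grip": 0.75},
    {"x": 0,"y": -0.08,"z": 0,"wx": 0,"wy": 0,"wz": 0,"grip": 0.75},
  ],
)

```text
clock: 27.55
ee_pos: [0.5089, -0.1528, 0.2347]
orientation: [-1.999, -2.421, -0.001]
wrist_force: [-0.6, -0.6, -0.3]
opening: 0.0653
grasp_force: 0.0
```

```bash
python3 - <<'E'
from h import *
np.set_printoptions(precision=4,suppress=True)
s=arm.get_state();print(s['clock'],s['ee_pos'],s['wrist_force'])
T,m=wcam(s)
for c in('wrist','scene','side'):snap(c,c+'11.png')
for n in('spice_jar_mid','food_tin_mid','honey_jar_mid','tea_tin_mid','timer_mid','salt_shaker_mid','mug_mid','soap_bottle_mid'):
  for c in('wrist','scene','side'):
    for d in arm.mark_of(c,n)[:3]:print(n,c,np.array(d['at']),round(d['confidence'],2),'vu',tocrate(d['at']))
for d in arm.outline_of('wrist','spice_jar_mid')[:1]:
    k=d['pixels'].astype(np.uint8);c,_=cv2.findContours(k,0,2);c=max(c,key=cv2.contourArea);print(cv2.boundingRect(c),d['confidence'])
for u,z in((-.0885,.111),(-.0885,.02),(-.0395,.078)):print(u,z,wproj([*cw(0,u),z],T,m))
E
```

```text
27.55 [ 0.5089 -0.1528  0.2347] [-0.5607 -0.5907 -0.251 ]
spice_jar_mid scene [ 0.5116 -0.0712  0.0544] 0.66 vu [ 0.0033 -0.0874]
spice_jar_mid side [ 0.5074 -0.0673  0.0594] 0.58 vu [-0.0001 -0.0827]
food_tin_mid wrist [ 0.5001 -0.0254  0.0409] 0.81 vu [ 0.0006 -0.0402]
food_tin_mid scene [ 0.4997 -0.0216  0.0442] 0.59 vu [ 0.0009 -0.0364]
food_tin_mid side [ 0.5004 -0.0238  0.0431] 0.62 vu [ 0.0012 -0.0387]
honey_jar_mid scene [0.4862 0.0356 0.062 ] 0.67 vu [-0.0016  0.0223]
honey_jar_mid scene [0.3281 0.3582 0.0547] 0.51 vu [-0.0965  0.3688]
honey_jar_mid scene [0.4746 0.4127 0.0589] 0.44 vu [0.0576 0.3949]
honey_jar_mid side [0.4757 0.4075 0.0544] 0.86 vu [0.0577 0.3896]
honey_jar_mid side [0.489  0.0402 0.0659] 0.79 vu [0.002  0.0263]
honey_jar_mid side [0.3247 0.3521 0.0513] 0.69 vu [-0.101   0.3635]
tea_tin_mid scene [0.4773 0.1017 0.0509] 0.55 vu [0.002  0.0889]
tea_tin_mid scene [ 0.6384 -0.1911  0.0182] 0.51 vu [ 0.1054 -0.2289]
tea_tin_mid side [0.4738 0.1013 0.0473] 0.74 vu [-0.0015  0.0892]
tea_tin_mid side [0.4889 0.0384 0.0624] 0.27 vu [0.0015 0.0245]
timer_mid wrist [ 0.6405 -0.1947  0.0222] 0.9 vu [ 0.1068 -0.2328]
timer_mid scene [ 0.6404 -0.1942  0.0197] 0.6 vu [ 0.1068 -0.2323]
timer_mid scene [ 0.5123 -0.0692  0.0541] 0.46 vu [ 0.0044 -0.0855]
salt_shaker_mid side [0.6317 0.2717 0.047 ] 0.54 vu [0.1855 0.227 ]
mug_mid side [0.6956 0.1091 0.0469] 0.81 vu [0.2178 0.0553]
soap_bottle_mid wrist [ 0.7327 -0.1474  0.0908] 0.79 vu [ 0.2062 -0.2036]
soap_bottle_mid scene [ 0.7278 -0.149   0.094 ] 0.51 vu [ 0.2011 -0.2043]
soap_bottle_mid side [ 0.7298 -0.1456  0.0908] 0.74 vu [ 0.2037 -0.2013]
(317, 89, 46, 48) 0.97
-0.0885 0.111 [338.5519 112.4325]
-0.0885 0.02 [334.0639 114.135 ]
-0.0395 0.078 [337.5404  58.8296]
```

All four measure where they should be along the crate (tea +89, honey +24, tin −39, spice −88 mm) at the right heights. The bystanders read unchanged within the networks' accuracy.

```bash
python3 -c "
from cell import arm
print(arm.close_job())"
```

```text
the job is handed in; nothing more can be done
None
```

The job is handed in with the verdict not shown: by my last measurements the tea tin, honey jar, food tin and spice jar stand upright in one tight row from the crate's left end and the bystanders read unmoved, at 27.6 s on the clock when last read; I viewed 12 pictures, over the limit of 10.

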